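Test the stop button and re-arm the station

ROBOT

A 6-joint arm with a two-finger parallel gripper is mounted at the origin on the work surface; the furniture and walls round the work are solid. World frame = base frame: x ahead of the robot, y to its left, z up, the work surface at z = 0. Lengths are in m, angles in rad, forces in N, time in s.
With the tool pointing down it reaches from about 0.35 to 0.85 m from the base axis. Payload 8.1 kg.
Tool frame: the origin (TCP) lies at the very end of the fingers, on their centre line; the grasp point (between the pads) lies 19 mm behind it (robot.pinch_z is the distance from the TCP to the grasp point, in m); x points along the fingers, z is the direction in which the jaws open and shut, and the axes are right-handed (so a half turn about x gives the same grasp; the last joint's range is limited). The gripper opens to 93 mm and grips with 3 to 60 N. Pads are 15 mm wide; open, the fingers measure 128 mm over their backs; the gripper's body (75 mm by 188 mm) begins 65 mm behind the grasp point.
Start: joints at [1.112, 0.13, 1.488, -0, 1.523, -0.085], TCP at [0.219, 0.559, 0.219] pointing down, gripper open.
Joint ranges: [-2.96, 2.96], [-0.89, 2.26], [0.02, 2.5], [-1.34, 4.48], [0, 2.73], [-2.66, 2.66]. Speed limits (rad/s): [2.39, 2.39, 2.79, 3.14, 3.14, 3.14].

INTERFACE

Orientations are given as a rotation vector (axis times angle).
In Python, from plant import robot, optics, ticket gives the robot as it stands.
- The arm moves only by the tool jog_arm, never from a script. Its argument "targets" is a list of rows, each a list of 7 numbers: the shift along the tool's x, y, z in cm, then the turn, a rotation vector about the tool's x, y, z in degrees, then the closure, from 0 (fully open) to 1 (shut). In form: [[dx, dy, dz, ax, ay, az, grip], ...]. A call has 1 to 5 rows; each row is the pose to reach, as a shift and turn from the pose measured when the call began, along the tool's axes at that moment; what a row does not reach only later rows make up. A row lasts 1/8 s, in which the tool goes at most 62.5 mm and 10.7 degrees, less where a joint would pass 70% of its speed; a pose out of reach is approached as far as the arm can. A call with a gripper value outside its range is refused whole. The fingers move at their own pace and stop on an object; "squeeze" is the grip in N (left out, the last holds). Time passes only in rows, so rows that repeat a pose let the fingers close. It gives the time, the measured TCP pose, the force and the opening at its end, in the units of the state.
- robot.read_state(): the state, without advancing time (a new reading comes with each control period).
- optics.read_camera(name): name is "scene" or "top" or "wrist"; returns a dict with "frame" (384x512x3 uint8, red, green, blue), "vertical_fov" (degrees; the focal length in pixels is half the picture's height over the tangent of half this angle, whatever the lens; pixels are square), "cx", "cy" (the principal point, pixels), "k1" (the pictures are not rectified: a ray, as slopes to the right and down, at radius r is drawn at 1 + k1 r^2 times it, then the intrinsics apply), "R" (3x3) and "t" (3): a world point X has camera coordinates R X + t. Camera axes: x right, y down, z forward; pixel columns grow to the right and rows downward; lengths in m; the calibration is good to about 2 mm. A picture is of the moment at which its call begins. There is no depth.
- ticket.close_job(): hands the job in, once; it reports no verdict.
The state is a dict: "t": time; "q": joint angles; "dq": joint speeds; "joint_torque": joint torques, N m; "tool_pos": TCP position; "orientation": TCP orientation; "force": force on the tool from outside, world axes, zero at the start; "wrist_torque": the same for the moment, N m; "opening": finger opening in m.
Only numpy, scipy, OpenCV 4.12 (cv2) and the standard library are available. Lean on these libraries where they do the work, as an engineer would, in place of code of your own. Each camera call takes 0.05 s, during which the arm holds its last target.

TASK

Test the stop station on the bench: press its mushroom head all the way in and let go, so that it stays latched, then push one of the head's ears sideways to turn it clockwise (seen from above) until it pops back out. Then press the separate round reset button fully in and let it spring back; leave the square start button alone. Use only fingertip pushes: do not pinch the mushroom head or its ears, and do not disturb the loose things standing near the station.

Things in the scene. Friction and masses are not known exactly. Their poses are not given: they have to be found in the camera images.
- station: stop station: grey cast box 100 x 100 x 45 mm, screwed to the bench, with a large black mushroom head on top. Origin at the centre of its underside on the bench, z up; its yaw is that of the box. At rest the two ears of the head point along its +y and -y. A short cable gland sticks out 12 mm on its +x side.
- stop_top (a point): top centre of the mushroom head's dome (on the axis of push and turn), 87 mm above the bench when out. The dome is 50 mm across and its underside is 20 mm below this point (22 mm above the box lid when out). It moves down with the head.
- ear_a (a point): middle of the ear on the +y side of the head at rest: a flat-sided black wing, 12 mm thick, 12 mm high (from 6 mm below to 6 mm above this point), that sticks out radially from the dome's edge (25 mm from the axis) to 46 mm from the axis; this point is 36 mm from the axis, 75 mm above the bench when the head is out. It turns and moves with the head.
- ear_b (a point): middle of the opposite ear (on the -y side at rest), the same shape.
- stop (a joint): how far the head is pressed in, m: 0 out, 0.013 hard stop. A spring pushes it out (about 2 N at the start of the travel, 7 N at the end). It latches just beyond 0.011, so press it right to the stop; let go, it then stays in at about 0.010, where the ears' undersides are about 14 mm above the box lid. Turning the head frees it and it springs out by itself.
- stop_twist (a joint): turn of the head, rad: 0 at rest, grows CLOCKWISE seen from above, hard stop at 1.05. A light spring (0.03 N m at 0, 0.08 N m at the stop) turns it back to 0. The latch lets go at about 0.65. It does not turn the other way from rest.
- reset_top (a point): top centre of a flat round black push button, 32 mm diameter (the reset button, to be pressed last), 60 mm above the bench, standing 11 mm proud of its round metal bezel on a grey box 70 x 70 x 45 mm screwed to the bench. It moves down with the button.
- reset (a joint): how far the round button is pressed, m: 0 out, 0.006 fully in; 2.4 N at the start, 5 N fully in; it springs back.
- start_top (a point): top centre of a flat square black push button, 34 mm wide (the start button, to be left alone), 60 mm above the bench, standing 11 mm proud of its square metal bezel on a grey box 70 x 70 x 45 mm screwed to the bench. It moves down with the button.
- start (a joint): how far the square button is pressed, m: 0 out, 0.006 fully in; 2.4 N at the start, 5 N fully in; it springs back.
- grease_pot: bystander: small white grease bottle with a red nozzle, 44 mm diameter, 90 mm high, standing loose near the station; origin at the centre of its underside.
- step_block: bystander: black stepped packing block, 32 x 60 x 50 mm, loose near the station; origin at the centre of its underside.
- coupler: bystander: steel and brass hydraulic coupler, 25 mm diameter, 65 mm high, standing loose near the station; origin at the centre of its underside.
Things that resemble listed ones, but are neither listed nor needed, are in the scene too. What is shaped like the station but purple or yellow is not meant.

How it is judged:
By the outcome, as a careful person would: the job done as asked, in the order asked, and still so for the second after the job is handed in, with the robot touching nothing.
It also fails if it takes over 48 s, if anything falls off the work surface, if the arm or the gripper's body presses on something with over 40 N, if the wrist force passes 120 N, or if a joint passes its speed limit or range.

## Working session

There is one attempt and no reset: what is moved stays moved. The work goes in short steps, Python scripts to look and compute and a tool call to move; the robot and the scene stay as the last step left them, time stands still between calls to the robot, and variables do not carry over. Pictures are saved under pics/ and viewed, and the job is handed in when it is done.

Besides the shell and the picture viewer there is one more tool, called after "Emit:" as name(argument=value, ...) on one line, values as JSON. jog_arm: Moves the arm, as the interface text tells. Its arguments: {"type":"object","properties":{"targets":{"type":"array"},"squeeze":{"type":"number"}},"required":["targets"]}

```bash
mkdir -p pics; ls
cat > h.py <<'E'
import numpy as np, cv2
from plant import robot, optics, ticket
def shot(n,f):
    c=optics.read_camera(n); cv2.imwrite('pics/'+f,c['frame'][:,:,::-1]); return c
def K(c):
    f=c['frame'].shape[0]/2/np.tan(np.radians(c['vertical_fov']/2)); return f
def ray(c,u,v):
    f=K(c); k=np.array([[f,0,c['cx']],[0,f,c['cy']],[0,0,1]])
    d=cv2.undistortPoints(np.array([[[u,v]]],float),k,np.array([c['k1'],0,0,0.]))[0,0]
    R=np.array(c['R']);t=np.array(c['t'])
    return -R.T@t, R.T@np.array([d[0],d[1],1])
def onz(c,u,v,z):
    o,d=ray(c,u,v); return o+d*(z-o[2])/d[2]
def proj(c,X):
    p=np.array(c['R'])@np.array(X)+np.array(c['t']); s=p[:2]/p[2]; s=s*(1+c['k1']*(s@s)); return s*K(c)+[c['cx'],c['cy']]
E
python3 - <<'E'
from h import *
for n in ("scene","top","wrist"):
    c=shot(n,n+'0.png'); print(n,c['vertical_fov'],c['k1'],c['cx'],c['cy'],-np.array(c['R']).T@np.array(c['t']))
print(robot.read_state())
E
```

```text
pics
scene 44.86259438317946 -0.046720366404899 254.92165242904738 196.83208927525635 [-0.07854077 -0.60499262  0.88920947]
top 47.588465927678804 0.006452264394593738 258.2401824583201 200.2452556455945 [0.41665112 0.14680661 1.48676269]
wrist 66.52125540094282 -0.012719889716155052 255.82866164764997 193.6925126891333 [0.14193359 0.58775034 0.38410461]
{'t': 0.15, 'q': array([ 1.11161968e+00,  1.30990597e-01,  1.48899564e+00, -1.23202766e-05,
        1.52302311e+00, -8.54260025e-02]), 'dq': array([ 0.00226711, -0.00052189, -0.00355401, -0.00157413,  0.00147179,
       -0.0002233 ]), 'joint_torque': array([ 6.89941899e-04, -5.60484266e+01, -4.92329943e+01,  7.68862898e-02,
        3.07633134e-02, -5.06556682e-05]), 'tool_pos': array([0.21887136, 0.55819007, 0.21784509]), 'orientation': array([-0.93037815,  1.3644081 ,  0.92921283]), 'force': array([0.37666869, 0.17820846, 0.76961104]), 'wrist_torque': array([-0.02055837,  0.00113667, -0.02413472]), 'opening': 0.0929544458573239}
```

View pics/scene0.png

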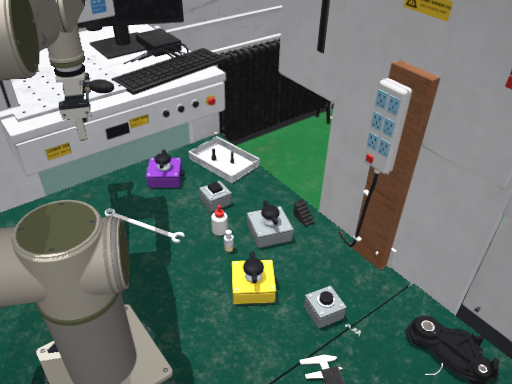

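View pics/top0.png

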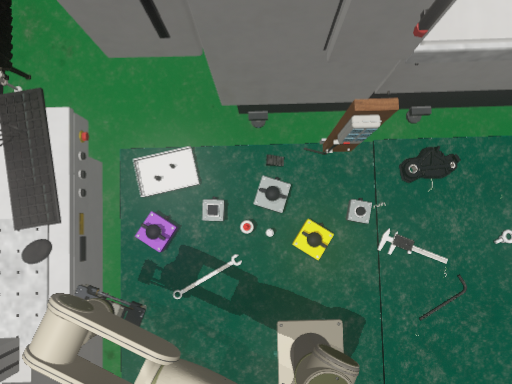

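View pics/wrist0.png

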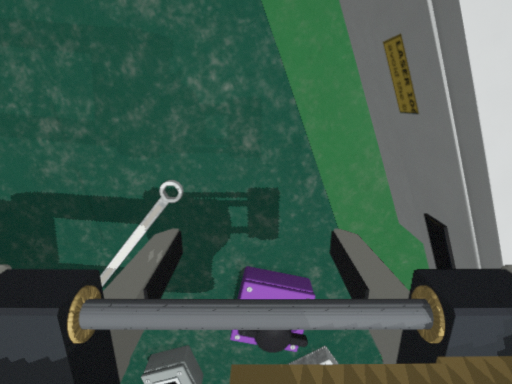

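The grey station is at about (272,194) in the top view and (270,225) in the scene view. The button boxes are at top (213,210) and (360,211). I'll zoom in to tell the round one from the square one.

Run:
```python
import cv2,numpy as np
t=cv2.imread('pics/top0.png');s=cv2.imread('pics/scene0.png')
cv2.imwrite('pics/topz.png',cv2.resize(t[140:270,190:390],None,fx=4,fy=4,interpolation=cv2.INTER_CUBIC))
cv2.imwrite('pics/scenez.png',cv2.resize(s[165:335,190:355],None,fx=3.5,fy=3.5,interpolation=cv2.INTER_CUBIC))
```

```text
(no output)
```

View pics/topz.png

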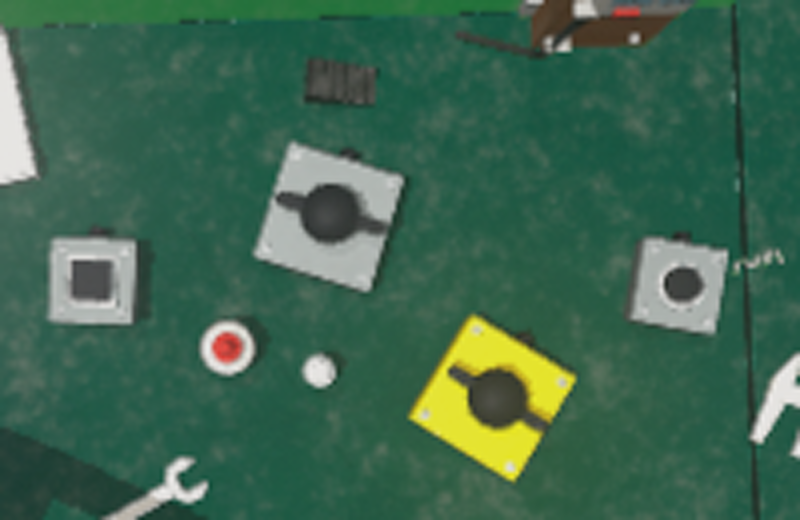

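View pics/scenez.png

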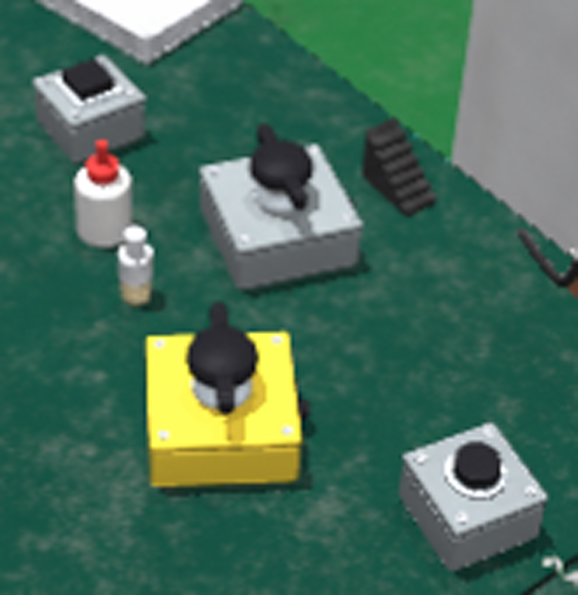

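Top view: the station lid corners are near zoomed (292,143), (405,177), (370,291), (255,257), with the gland towards the top (+x). The round reset is at full-image (360,211) and the square start at (213,210). Next I'll measure with masks and cast rays.

```bash
cat > m.py <<'E'
from h import *
def cent(m,cc):
    n,l,s,c=cv2.connectedComponentsWithStats(m.astype(np.uint8)); return [(tuple(c[i].round(2)),int(s[i,4]),s[i,:4].tolist()) for i in range(1,n) if s[i,4]>40]
for name,rois in (("top",dict(st=(248,170,298,218),re=(342,195,376,226),sq=(198,195,228,225))),("scene",dict(st=(243,190,296,250),re=(300,283,350,330)))):
    c=optics.read_camera(name); fr=c['frame'].astype(int)
    for k,(x0,y0,x1,y1) in rois.items():
        p=fr[y0:y1,x0:x1]; mx=p.max(2); mn=p.min(2)
        dark=(mx<75)&(mx-mn<14); lid=(mx-mn<22)&(mn>120)
        for nm,m in (("dark",dark),("lid",lid)):
            n,l,s,ce=cv2.connectedComponentsWithStats(m.astype(np.uint8))
            for i in range(1,n):
                if s[i,4]>60:
                    o=(l==i).astype(np.uint8); cn=max(cv2.findContours(o,0,2)[0],key=cv2.contourArea)
                    r=cv2.minAreaRect(cn); b=cv2.boxPoints(r)+[x0,y0]
                    z=.045 if nm=="lid" else (.075 if k=="st" else .06)
                    print(name,k,nm,s[i,4],"cent",(ce[i]+[x0,y0]).round(1),onz(c,*(ce[i]+[x0,y0]),z).round(4)[:2],"rect",np.round(r[1],1))
                    if name=="top": 
                        w=np.array([onz(c,*q,z)[:2] for q in b]); print("  ",w.round(4).tolist(),"mid",w.mean(0).round(4),"ang",[round(float(np.degrees(np.arctan2(*(w[(j+1)%4]-w[j])[::-1]))),1) for j in range(4)])
                    if nm=="dark":
                        d=cv2.distanceTransform(np.pad(o,1),cv2.DIST_L2,5)[1:-1,1:-1]; j=np.unravel_index(d.argmax(),d.shape); print("   disc",j[1]+x0,j[0]+y0,d.max())
E
python3 m.py
```

```text
top st dark 193 cent [272.1 192.7] [0.5331 0.1095] rect [23.3 13.4]
   [[0.5464, 0.1518], [0.5766, 0.12], [0.5213, 0.0679], [0.4912, 0.0997]] mid [0.5339 0.1098] ang [-46.5, -136.8, 133.4, 43.3]
   disc 273 190 4.3938
top st lid 643 cent [271.5 194.3] [0.5304 0.1108] rect [29.9 29.8]
   [[0.5007, 0.1728], [0.5948, 0.1412], [0.5628, 0.0469], [0.469, 0.0789]] mid [0.5318 0.1099] ang [-18.6, -108.8, 161.2, 71.3]
top re lid 371 cent [359.3 211.2] [ 0.4664 -0.1774] rect [21.2 20.7]
   [[0.4399, -0.1367], [0.5072, -0.1507], [0.4937, -0.2193], [0.4265, -0.2051]] mid [ 0.4668 -0.1779] ang [-11.7, -101.1, 168.1, 79.0]
top sq lid 345 cent [212.6 210. ] [0.4837 0.3076] rect [21. 21.]
   [[0.5211, 0.342], [0.5192, 0.2723], [0.4495, 0.2738], [0.4514, 0.3433]] mid [0.4853 0.3079] ang [-91.6, 178.8, 88.4, -1.1]
scene st dark 248 cent [270.1 212.4] [0.5302 0.1103] rect [22.5 15.6]
   disc 269 212 7.1937995
scene st lid 678 cent [268.6 223.1] [0.522  0.1044] rect [26.2 41.4]
scene re dark 135 cent [326.1 297.9] [ 0.4624 -0.1795] rect [12. 12.]
   disc 326 298 6.3938
scene re lid 586 cent [324.8 302.1] [ 0.4614 -0.1788] rect [28.6 30.9]
```

```bash
cat >> h.py <<'E'
from scipy.spatial.transform import Rotation as Rn
ST=np.array([.532,.110]); YAW=np.radians(-18.5)
def sp(xs,ys,z):
    c,s=np.cos(YAW),np.sin(YAW); return np.array([ST[0]+c*xs-s*ys,ST[1]+s*xs+c*ys,z])
def plan(p,jawyaw=None):
    """shift (cm) and turn (deg) in current tool axes to reach world TCP p, pointing down, jaw axis at jawyaw deg (mod 180)"""
    s=robot.read_state(); R=Rn.from_rotvec(s['orientation']); M=R.as_matrix()
    d=M.T@(np.array(p)-s['tool_pos'])*100
    cur=np.degrees(np.arctan2(M[1,2],M[0,2]))
    if jawyaw is None: jawyaw=cur
    dy=(jawyaw-cur+90)%180-90; a=np.radians(cur+dy); x=np.array([0,0,-1.]); z=np.array([np.cos(a),np.sin(a),0]); y=np.cross(z,x)
    T=np.array([x,y,z]).T; r=np.degrees((Rn.from_matrix(M.T@T)).as_rotvec())
    print("jaw",cur.round(1),"pos",s['tool_pos'].round(4),"shift",d.round(2),"turn",r.round(1),"t",s['t'],"F",s['force'].round(1),"q",s['q'].round(2),"open",round(s['opening'],4))
E
python3 - <<'E'
from h import *
print(Rn.from_rotvec(robot.read_state()['orientation']).as_matrix().round(3))
plan([.532,.110,.2],-18.5)
t=optics.read_camera('top');s=optics.read_camera('scene')
print('grease',onz(t,247,227,.09),'coupler',onz(t,270,233,.065),'block',onz(t,275,160,.05))
print('board',onz(s,375,265,0),onz(s,322,200,0),onz(t,335,152,0),onz(t,350,152,.0))
print('stop_top proj',proj(t,sp(0,0,.087)),proj(s,sp(0,0,.087)),'ears',proj(s,sp(0,36,.075)),proj(s,sp(0,-36,.075)),proj(s,sp(0,0,.067)),proj(t,sp(0,0,.067)))
E
```

```text
[[-0.    -0.931  0.365]
 [-0.001  0.365  0.931]
 [-1.     0.    -0.001]]
jaw 68.6 pos [0.2189 0.5583 0.2181] shift [  1.84 -45.51 -30.31] turn [87.1 -0.   0. ] t 0.25 F [-0.2 -0.1  0.4] q [ 1.11  0.13  1.49  0.    1.52 -0.09] open 0.0932
grease [0.42398592 0.19342852 0.09      ] coupler [0.40260821 0.11989213 0.065     ] block [0.64402743 0.09603495 0.05      ]
board [ 0.679085   -0.14587287  0.        ] [0.74969997 0.12972605 0.        ] [ 0.67384008 -0.11287707  0.        ] [ 0.67236668 -0.164365    0.        ]
stop_top proj [272.04502559 192.75512955] [270.91365161 208.81623442] ears [  71.29490229 -155.00831751] [  53.32072059 -188.04199891] [270.59741888 214.4808563 ] [271.89887628 193.26167353]
```

Emit:
jog_arm(targets=[[1.0,-9,-6,17,0,0,1],[1.0,-18,-12,35,0,0,1],[1.0,-27,-18,52,0,0,1],[1.0,-36,-24,70,0,0,1],[1.0,-45.5,-30.3,87,0,0,1]], squeeze=10)

```text
t: 0.98
tool_pos: [0.3985, 0.3008, 0.2097]
orientation: [-0.199, 1.561, 0.199]
force: [1.7, 0.3, 0.2]
opening: 0.0477
```

Emit:
jog_arm(targets=[[0,0,0,0,0,0,1],[0,0,0,0,0,0,1]])

```text
t: 1.23
tool_pos: [0.3984, 0.3009, 0.2098]
orientation: [-0.199, 1.561, 0.2]
force: [0.0, 0.7, -0.2]
opening: 0.0275
```

Run:
```python
from h import *
plan(sp(0,0,.12),-18.5)
```

```text
jaw 14.5 pos [0.3984 0.3009 0.2098] shift [  8.98 -21.84   8.13] turn [33.  0. -0.] t 1.225 F [ 0.   0.7 -0.2] q [ 0.54 -0.14  1.77  0.    1.51  0.29] open 0.0275
```

Emit:
jog_arm(targets=[[0,-6,2.2,10,0,0,1],[1,-12,4.4,19,0,0,1],[3,-17,6.3,27,0,0,1],[5,-21.8,8.1,33,0,0,1],[7,-21.8,8.1,33,0,0,1]])

```text
t: 1.85
tool_pos: [0.5328, 0.1095, 0.139]
orientation: [0.254, 1.555, -0.253]
force: [-0.0, -0.3, 0.5]
opening: 0.0007
```

Emit:
jog_arm(targets=[[0,0,0,0,0,0,1]])

```text
t: 1.98
tool_pos: [0.5308, 0.1111, 0.1367]
orientation: [0.251, 1.56, -0.251]
force: [-0.4, 0.2, -0.3]
opening: 0.0005
```

Run:
```python
from h import *
plan(sp(0,0,.095),-18.5)
a=shot('scene','s1.png')['frame'];b=shot('top','t1.png')['frame'];shot('wrist','w1.png')
cv2.imwrite('pics/z1.png',np.hstack([cv2.resize(a[110:290,180:340],None,fx=2.5,fy=2.5),cv2.resize(b[130:280,200:350],(375,450))])[:,:,::-1])
```

```text
jaw -18.3 pos [0.5308 0.1111 0.1367] shift [ 4.17 -0.07  0.16] turn [ 0.2 -0.2  0. ] t 1.975 F [-0.4  0.2 -0.3] q [0.11 0.03 1.74 0.   1.37 0.43] open 0.0005
```

View pics/z1.png

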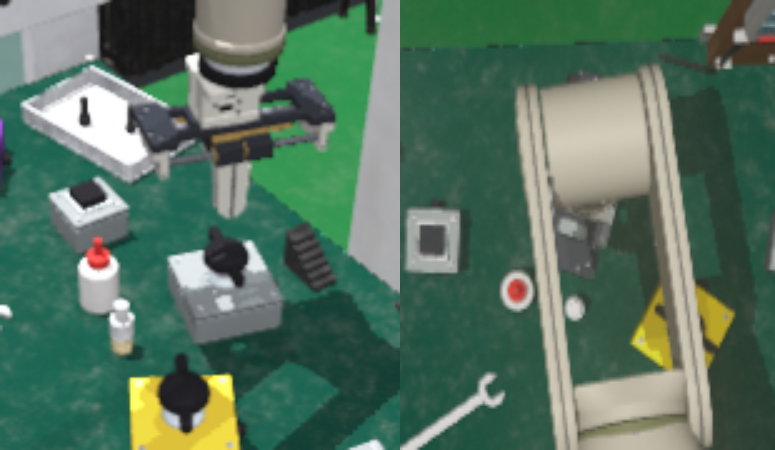

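View pics/w1.png

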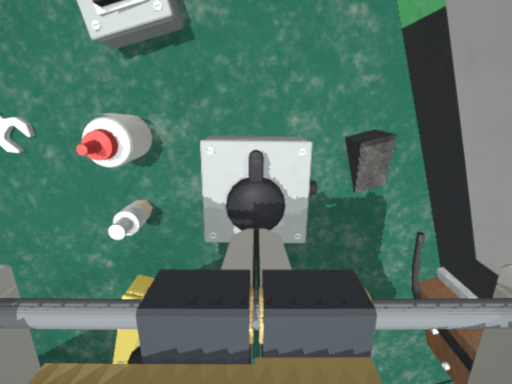

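The wrist view shows the closed fingers squarely above the station. The lid corners are about (202,138), (311,138), (307,242) and (204,242), and the dome centre is about (256,204). I'll use these to check the station position.

Run:
```python
from h import *
c=optics.read_camera('wrist')
P=[(202,138),(311,138),(307,242),(204,242)]
w=np.array([onz(c,*p,.045)[:2] for p in P]);print(w.round(4),w.mean(0),np.degrees(np.arctan2(*(w[1]-w[0])[::-1])))
print('dome',onz(c,256,204,.070),'block',onz(c,370,150,.05))
```

```text
[[0.505  0.1762]
 [0.5964 0.1459]
 [0.566  0.0491]
 [0.4697 0.0812]] [0.5342777  0.11310663] -18.373148784394417
dome [0.53352819 0.11093485 0.07      ] block [0.64219063 0.12034235 0.05      ]
```

Emit:
jog_arm(targets=[[2.5,0,0.2,0,0,0,1],[4.5,0,0.2,0,0,0,1],[5.2,0,0.2,0,0,0,1],[5.8,0,0.2,0,0,0,1],[5.8,0,0.2,0,0,0,1]])

```text
t: 2.8
tool_pos: [0.5352, 0.1112, 0.083]
orientation: [0.252, 1.553, -0.249]
force: [-3.2, 1.8, 4.6]
opening: 0.0004
```

Emit:
jog_arm(targets=[[0.4,0,0,0,0,0,1],[0.8,0,0,0,0,0,1],[0.8,0,0,0,0,0,1]])

```text
t: 3.18
tool_pos: [0.5361, 0.1113, 0.0763]
orientation: [0.252, 1.552, -0.249]
force: [-3.0, -0.1, 5.9]
opening: 0.0006
```

Emit:
jog_arm(targets=[[0,0,0,0,0,0,1]])

```text
t: 3.3
tool_pos: [0.5367, 0.1113, 0.0774]
orientation: [0.253, 1.55, -0.249]
force: [-1.3, 0.7, 1.1]
opening: 0.0006
```

Emit:
jog_arm(targets=[[0.3,0,-0.3,0,0,0,1],[0.6,0,-0.3,0,0,0,1],[0.6,0,-0.3,0,0,0,1]])

```text
t: 3.68
tool_pos: [0.5364, 0.1119, 0.0741]
orientation: [0.253, 1.545, -0.248]
force: [-0.4, -1.4, 11.0]
opening: 0.0003
```

Emit:
jog_arm(targets=[[-1,0,0,0,0,0,1],[-4,0,0,0,0,0,1],[-4,0,0,0,0,0,1]])

```text
t: 4.05
tool_pos: [0.5381, 0.1121, 0.1172]
orientation: [0.254, 1.539, -0.247]
force: [0.9, -0.3, -1.1]
opening: 0.0003
```

Run:
```python
from h import *
plan(sp(-.034,.039,.115),-18.5)
a=shot('scene','s2.png')['frame'];b=shot('wrist','w2.png')['frame']
cv2.imwrite('pics/z2.png',np.hstack([cv2.resize(a[110:290,180:340],None,fx=2.5,fy=2.5),cv2.resize(b[80:280,170:370],(400,450))[:,:375]])[:,:,::-1])
```

```text
jaw -18.3 pos [0.5381 0.1121 0.1172] shift [ 0.18  3.52 -3.91] turn [ 0.2  0.9 -0.4] t 4.05 F [ 0.9 -0.3 -1.1] q [ 0.11  0.05  1.76 -0.    1.31  0.43] open 0.0003
```

View pics/z2.png

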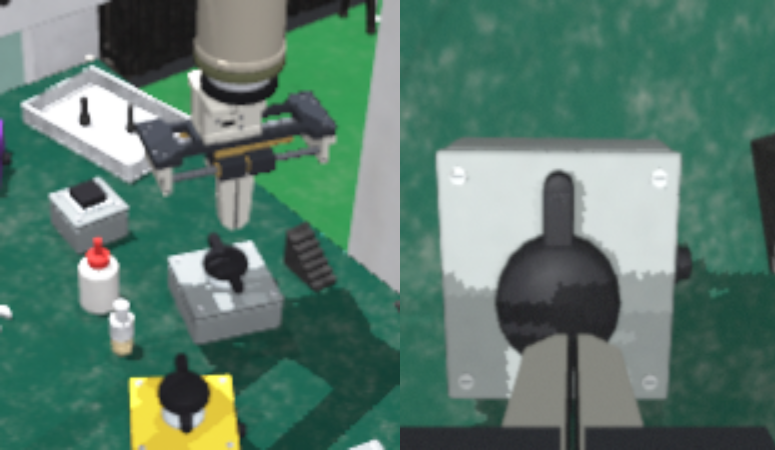

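The head sits lower and stays down, so it's latched. Next I'll move beside ear_a on its -x side, then go down.

Emit:
jog_arm(targets=[[-0.5,1.8,-2.0,0,0.9,-0.4,1],[-0.5,3.5,-3.9,0,0.9,-0.4,1],[-0.5,3.5,-3.9,0,0.9,-0.4,1]])

```text
t: 4.53
tool_pos: [0.5085, 0.1583, 0.1174]
orientation: [0.248, 1.563, -0.251]
force: [-0.7, 1.0, -0.6]
opening: 0.0005
```

Run:
```python
from h import *
plan(sp(-.034,.039,.056),-18.5)
shot('wrist','w3.png')
```

```text
jaw -18.2 pos [0.5085 0.1583 0.1174] shift [6.13 0.08 0.4 ] turn [ 0.3 -0.4  0.2] t 4.525 F [-0.7  1.  -0.6] q [0.2  0.03 1.78 0.   1.34 0.52] open 0.0005
```

View pics/w3.png

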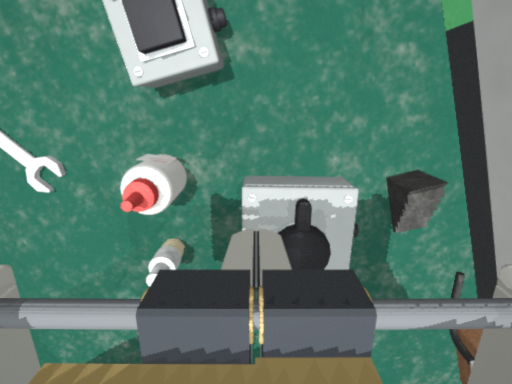

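Emit:
jog_arm(targets=[[2.5,0,0.2,0,0,0,1],[4.5,0,0.2,0,0,0,1],[6,0,0.2,0,0,0,1],[6,0,0.2,0,0,0,1]])

```text
t: 5.08
tool_pos: [0.5095, 0.1561, 0.0559]
orientation: [0.248, 1.565, -0.253]
force: [-0.6, -0.4, 0.5]
opening: 0.0008
```

Run:
```python
from h import *
for th in (0,.2,.4,.6,.75,.85):
    # finger centre: flat behind ear face: radius 38, tangential offset -(6+17.5)
    c,s=np.cos(-th),np.sin(-th); x,y=-.0235,.038
    print(th,end=' '); plan(sp(c*x-s*y,s*x+c*y,.056),-18.5-np.degrees(th))
```

```text
0 jaw -18.3 pos [0.5095 0.1561 0.0559] shift [-0.02  0.14  1.25] turn [ 0.2 -0.5  0.3] t 5.075 F [-0.6 -0.4  0.5] q [0.2  0.1  1.83 0.   1.22 0.52] open 0.0008
0.2 jaw -18.3 pos [0.5095 0.1561 0.0559] shift [-0.03  0.52  2.05] turn [11.7 -0.4  0.3] t 5.075 F [-0.6 -0.4  0.5] q [0.2  0.1  1.83 0.   1.22 0.52] open 0.0008
0.4 jaw -18.3 pos [0.5095 0.1561 0.0559] shift [-0.03  0.74  2.91] turn [23.2 -0.4  0.4] t 5.075 F [-0.6 -0.4  0.5] q [0.2  0.1  1.83 0.   1.22 0.52] open 0.0008
0.6 jaw -18.3 pos [0.5095 0.1561 0.0559] shift [-0.04  0.79  3.81] turn [34.6 -0.4  0.4] t 5.075 F [-0.6 -0.4  0.5] q [0.2  0.1  1.83 0.   1.22 0.52] open 0.0008
0.75 jaw -18.3 pos [0.5095 0.1561 0.0559] shift [-0.05  0.7   4.47] turn [43.2 -0.4  0.4] t 5.075 F [-0.6 -0.4  0.5] q [0.2  0.1  1.83 0.   1.22 0.52] open 0.0008
0.85 jaw -18.3 pos [0.5095 0.1561 0.0559] shift [-0.05  0.59  4.9 ] turn [48.9 -0.3  0.5] t 5.075 F [-0.6 -0.4  0.5] q [0.2  0.1  1.83 0.   1.22 0.52] open 0.0008
```

Emit:
jog_arm(targets=[[0,0.1,1.0,0,0,0,1],[0,0.3,1.6,6,0,0,1],[0,0.5,2.05,12,0,0,1],[0,0.6,2.5,17,0,0,1],[0,0.7,2.9,23,0,0,1]])

```text
t: 5.7
tool_pos: [0.5402, 0.1535, 0.0565]
orientation: [0.563, 1.503, -0.57]
force: [-2.4, 0.7, -0.3]
opening: 0.0005
```

```bash
cat > look.py <<'E'
import sys
from h import *
plan(sp(0,0,.1),None)
for th in (.4,.6,.75,.85,.95,1.0):
    c,s=np.cos(-th),np.sin(-th); x,y=-.0235,.038
    print(th,end=' '); plan(sp(c*x-s*y,s*x+c*y,.056),-18.5-np.degrees(th))
n=sys.argv[1]
a=shot('scene',n+'s.png')['frame'];b=shot('wrist',n+'w.png')['frame']
cv2.imwrite('pics/'+n+'z.png',np.hstack([cv2.resize(a[170:270,210:300],(405,450)),cv2.resize(b[160:300,200:340],(390,390))[:,:].copy() if 0 else cv2.resize(b[140:300,200:340],(394,450))])[:,:,::-1])
E
python3 look.py l4
```

```text
jaw -41.5 pos [0.5402 0.1535 0.0565] shift [-4.33 -3.84  2.24] turn [ 0.  -0.3  0.4] t 5.7 F [-2.4  0.7 -0.3] q [ 0.19  0.17  1.75 -0.    1.23  0.91] open 0.0005
0.4 jaw -41.5 pos [0.5402 0.1535 0.0565] shift [ 0.05 -0.01 -0.09] turn [-0.  -0.3  0.4] t 5.7 F [-2.4  0.7 -0.3] q [ 0.19  0.17  1.75 -0.    1.23  0.91] open 0.0005
0.6 jaw -41.5 pos [0.5402 0.1535 0.0565] shift [0.04 0.38 0.71] turn [11.4 -0.3  0.4] t 5.7 F [-2.4  0.7 -0.3] q [ 0.19  0.17  1.75 -0.    1.23  0.91] open 0.0005
0.75 jaw -41.5 pos [0.5402 0.1535 0.0565] shift [0.04 0.57 1.35] turn [20.  -0.2  0.5] t 5.7 F [-2.4  0.7 -0.3] q [ 0.19  0.17  1.75 -0.    1.23  0.91] open 0.0005
0.85 jaw -41.5 pos [0.5402 0.1535 0.0565] shift [0.04 0.64 1.8 ] turn [25.8 -0.2  0.5] t 5.7 F [-2.4  0.7 -0.3] q [ 0.19  0.17  1.75 -0.    1.23  0.91] open 0.0005
0.95 jaw -41.5 pos [0.5402 0.1535 0.0565] shift [0.03 0.66 2.24] turn [31.5 -0.2  0.5] t 5.7 F [-2.4  0.7 -0.3] q [ 0.19  0.17  1.75 -0.    1.23  0.91] open 0.0005
1.0 jaw -41.5 pos [0.5402 0.1535 0.0565] shift [0.03 0.66 2.47] turn [34.3 -0.2  0.5] t 5.7 F [-2.4  0.7 -0.3] q [ 0.19  0.17  1.75 -0.    1.23  0.91] open 0.0005
```

View pics/l4z.png

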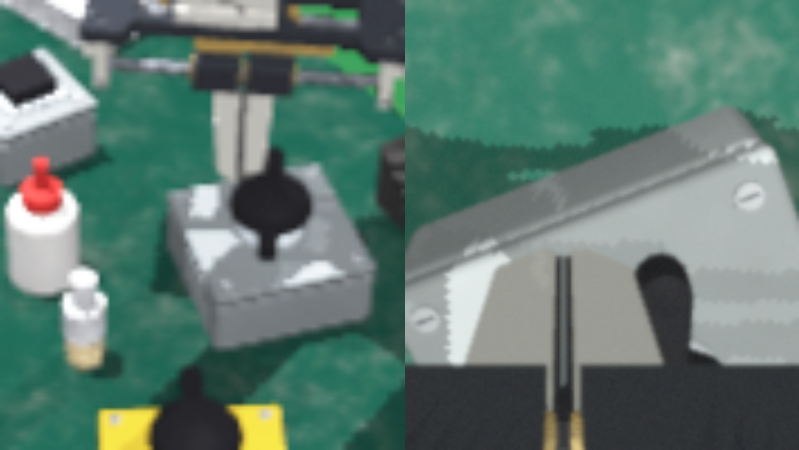

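The scene view shows the finger against ear_a, with the head partly turned and a contact force of about 2.5 N. I'll keep going along the arc.

Emit:
jog_arm(targets=[[0,0.2,0.35,6,0,0,1],[0,0.4,0.7,11,0,0,1],[0,0.5,1.1,16,0,0,1],[0,0.6,1.5,22,0,0,1],[0,0.65,1.8,26,0,0,1]])

```text
t: 6.42
tool_pos: [0.559, 0.1467, 0.0572]
orientation: [0.91, 1.376, -0.918]
force: [-1.4, 1.4, 1.2]
opening: 0.0007
```

```bash
python3 look.py l5
```

```text
jaw -67.3 pos [0.559  0.1467 0.0572] shift [-4.26 -3.94  2.34] turn [ 0.  -0.1  0.4] t 6.425 F [-1.4  1.4  1.2] q [0.17 0.21 1.7  0.   1.23 1.34] open 0.0007
0.4 jaw -67.3 pos [0.559  0.1467 0.0572] shift [ 0.13 -1.52 -1.43] turn [-25.9  -0.2   0.4] t 6.425 F [-1.4  1.4  1.2] q [0.17 0.21 1.7  0.   1.23 1.34] open 0.0007
0.6 jaw -67.3 pos [0.559  0.1467 0.0572] shift [ 0.12 -0.81 -0.88] turn [-14.5  -0.2   0.4] t 6.425 F [-1.4  1.4  1.2] q [0.17 0.21 1.7  0.   1.23 1.34] open 0.0007
0.75 jaw -67.3 pos [0.559  0.1467 0.0572] shift [ 0.12 -0.37 -0.38] turn [-5.9 -0.1  0.4] t 6.425 F [-1.4  1.4  1.2] q [0.17 0.21 1.7  0.   1.23 1.34] open 0.0007
0.85 jaw -67.3 pos [0.559  0.1467 0.0572] shift [ 0.12 -0.11 -0.01] turn [-0.1 -0.1  0.4] t 6.425 F [-1.4  1.4  1.2] q [0.17 0.21 1.7  0.   1.23 1.34] open 0.0007
0.95 jaw -67.3 pos [0.559  0.1467 0.0572] shift [0.12 0.11 0.38] turn [ 5.6 -0.1  0.4] t 6.425 F [-1.4  1.4  1.2] q [0.17 0.21 1.7  0.   1.23 1.34] open 0.0007
1.0 jaw -67.3 pos [0.559  0.1467 0.0572] shift [0.11 0.2  0.58] turn [ 8.4 -0.1  0.4] t 6.425 F [-1.4  1.4  1.2] q [0.17 0.21 1.7  0.   1.23 1.34] open 0.0007
```

View pics/l5z.png

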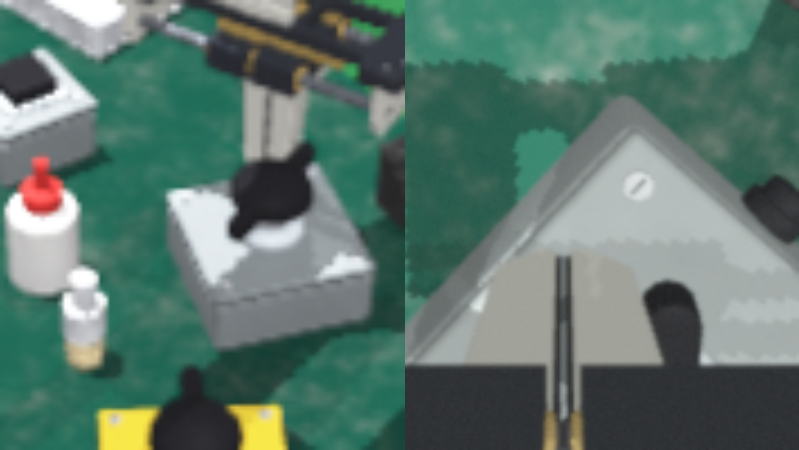

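The head has popped up: the pale stem is visible under the dome in the scene view. I'll back out along the arc so the ear returns gently.

Emit:
jog_arm(targets=[[0,-0.2,-0.3,-4,0,0,1],[0,-0.5,-0.7,-9,0,0,1],[0,-0.9,-1.1,-16,0,0,1],[0,-1.3,-1.4,-22,0,0,1],[0,-1.6,-1.7,-26,0,0,1]])

```text
t: 7.15
tool_pos: [0.538, 0.1563, 0.0578]
orientation: [0.556, 1.503, -0.561]
force: [-1.2, -0.3, -0.6]
opening: 0.0005
```

Run:
```python
from h import *
for th in (.2,0):
    c,s=np.cos(-th),np.sin(-th); x,y=-.0235,.038
    print(th,end=' '); plan(sp(c*x-s*y,s*x+c*y,.056),-18.5-np.degrees(th))
plan(sp(-.035,.040,.056),-18.5)
```

```text
0.2 jaw -40.9 pos [0.538  0.1563 0.0578] shift [ 0.18 -0.61 -0.45] turn [-10.9  -0.3   0.2] t 7.15 F [-1.2 -0.3 -0.6] q [0.19 0.17 1.75 0.   1.23 0.9 ] open 0.0005
0 jaw -40.9 pos [0.538  0.1563 0.0578] shift [ 0.19 -1.28 -1.04] turn [-22.4  -0.3   0.2] t 7.15 F [-1.2 -0.3 -0.6] q [0.19 0.17 1.75 0.   1.23 0.9 ] open 0.0005
jaw -40.9 pos [0.538  0.1563 0.0578] shift [ 0.19 -1.53 -2.18] turn [-22.4  -0.3   0.2] t 7.15 F [-1.2 -0.3 -0.6] q [0.19 0.17 1.75 0.   1.23 0.9 ] open 0.0005
```

Emit:
jog_arm(targets=[[0.1,-0.35,-0.3,-6,0,0,1],[0.1,-0.65,-0.6,-11,0,0,1],[0.1,-1.0,-0.9,-17,0,0,1],[0,-1.3,-1.3,-22,0,0,1],[0,-1.5,-2.2,-22,0,0,1]])

```text
t: 7.78
tool_pos: [0.512, 0.1594, 0.0585]
orientation: [0.256, 1.56, -0.259]
force: [0.3, 0.3, 0.5]
opening: 0.0003
```

Emit:
jog_arm(targets=[[0,0,0,0,0,0,1],[-3,0,0,0,0,0,1],[-8,0,0,0,0,0,1],[-8,0,0,0,0,0,1]])

```text
t: 8.28
tool_pos: [0.516, 0.1602, 0.1438]
orientation: [0.259, 1.551, -0.256]
force: [1.0, -0.0, 0.2]
opening: 0.0005
```

```bash
python3 look.py l6 | head -1
python3 - <<'E'
from h import *
plan([.4655,-.1785,.135],-18.5)
E
```

```text
jaw -18.8 pos [0.516  0.1602 0.1438] shift [ 4.39 -4.24  3.12] turn [ 0.   0.2 -0.1] t 8.275 F [ 1.  -0.   0.2] q [0.21 0.01 1.75 0.   1.37 0.53] open 0.0005
jaw -18.8 pos [0.5131 0.1595 0.1392] shift [  0.45 -33.53   6.4 ] turn [-0.3 -0.1  0.1] t 8.375 F [ 0.5 -0.1 -0.5] q [0.21 0.02 1.76 0.   1.37 0.53] open 0.0007
```

View pics/l6z.png

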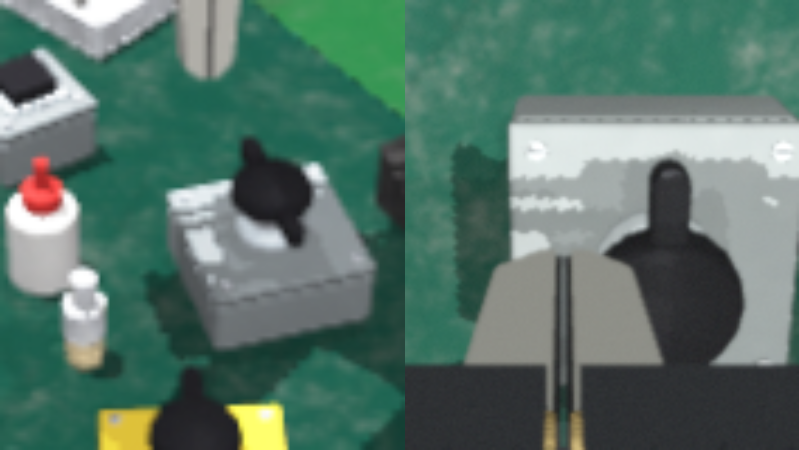

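View pics/l6s.png

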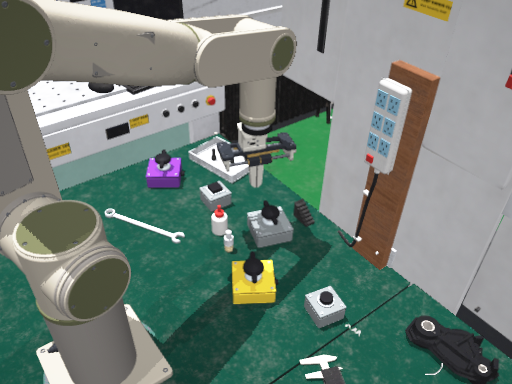

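The head is back out with its ears at rest and the bystanders haven't moved. Next is the reset button.

Emit:
jog_arm(targets=[[-2.5,-5,1,0,0,0,1],[-2.5,-11,2.1,0,0,0,1],[-2.5,-17,3.3,0,0,0,1],[-2.5,-23,4.5,0,0,0,1],[-2.5,-28,5.5,0,0,0,1]])

```text
t: 9.0
tool_pos: [0.4733, -0.1251, 0.1626]
orientation: [0.258, 1.56, -0.259]
force: [1.1, 0.7, -0.2]
opening: 0.0002
```

Run:
```python
from h import *
plan([.4655,-.1785,.11],-18.5)
```

```text
jaw -18.9 pos [ 0.4733 -0.1251  0.1626] shift [ 5.27 -5.3   1.01] turn [-0.4 -0.3  0.1] t 9.0 F [ 1.1  0.7 -0.2] q [-0.36 -0.13  1.85 -0.    1.43 -0.03] open 0.0002
```

Emit:
jog_arm(targets=[[1,-3,0.6,0,0,0,1],[3.5,-5.3,1.0,0,0,0,1],[4,-5.3,1.0,0,0,0,1],[4,-5.3,1.0,0,0,0,1]])

```text
t: 9.5
tool_pos: [0.4647, -0.1775, 0.1215]
orientation: [0.259, 1.563, -0.258]
force: [0.0, 0.3, -0.4]
opening: 0.0002
```

Run:
```python
from h import *
plan([.4655,-.1785,.062],None)
c=shot('wrist','w7.png');print(proj(c,[.4655,-.1785,.06]))
c=shot('scene','s7.png')
```

```text
jaw -18.9 pos [ 0.4647 -0.1775  0.1215] shift [ 5.95 -0.07  0.15] turn [ 0.  -0.4  0. ] t 9.5 F [ 0.   0.3 -0.4] q [-0.47 -0.07  1.88 -0.    1.35 -0.14] open 0.0002
[256.79150122 207.81292892]
```

View pics/w7.png

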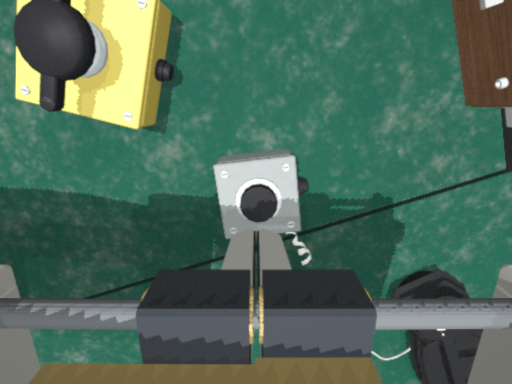

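The round button shows at (258,203), close to the predicted (257,208). I'll refine with the ray.

Run:
```python
from h import *
c=optics.read_camera('wrist')
p=onz(c,258.3,203,.06);print(p); plan([p[0],p[1],.062],None); plan([(p[0]+.4655)/2,(p[1]-.1785)/2,.062],None)
```

```text
[ 0.46917644 -0.17564171  0.06      ]
jaw -18.8 pos [ 0.4661 -0.1777  0.1233] shift [6.13 0.31 0.25] turn [ 0.  -0.2  0.1] t 9.65 F [ 0.5 -1.  -0.1] q [-0.47 -0.07  1.87 -0.    1.35 -0.14] open 0.0004
jaw -18.8 pos [ 0.4661 -0.1777  0.1233] shift [6.13 0.11 0.12] turn [ 0.  -0.2  0.1] t 9.65 F [ 0.5 -1.  -0.1] q [-0.47 -0.07  1.87 -0.    1.35 -0.14] open 0.0004
```

Emit:
jog_arm(targets=[[2.5,0.1,0.1,0,0,0,1],[5.2,0.1,0.1,0,0,0,1],[5.8,0.1,0.1,0,0,0,1],[6.4,0.1,0.1,0,0,0,1],[6.8,0.1,0.1,0,0,0,1]])

```text
t: 10.28
tool_pos: [0.4679, -0.1771, 0.0564]
orientation: [0.257, 1.558, -0.258]
force: [-1.0, 2.2, 3.1]
opening: 0.0006
```

Emit:
jog_arm(targets=[[0.3,0,0,0,0,0,1],[0.4,0,0,0,0,0,1]])

```text
t: 10.52
tool_pos: [0.4686, -0.1774, 0.0541]
orientation: [0.256, 1.557, -0.258]
force: [-7.0, 3.9, 19.0]
opening: 0.0004
```

It bottoms out at z = 0.0541 with 19 N, so it's fully in. Now I'll let go.

Emit:
jog_arm(targets=[[0.1,0,0,0,0,0,1],[-1,0,0,0,0,0,1],[-5,0,0,0,0,0,1],[-10,0,0,0,0,0,1],[-10,0,0,0,0,0,1]])

```text
t: 11.15
tool_pos: [0.472, -0.179, 0.1599]
orientation: [0.254, 1.548, -0.26]
force: [0.3, -0.8, -0.8]
opening: 0.0003
```

Emit:
jog_arm(targets=[[-4,0,0,0,0,0,1],[-4,0,0,0,0,0,1]])

```text
t: 11.4
tool_pos: [0.4737, -0.1799, 0.2036]
orientation: [0.252, 1.541, -0.262]
force: [-0.1, -0.2, -0.7]
opening: 0.0003
```

Run:
```python
from h import *
plan(sp(0,0,.2),None)
a=shot('scene','s8.png');b=shot('top','t8.png');shot('wrist','w8.png')
a0=cv2.imread('pics/scene0.png')
crop=lambda f:cv2.resize(f[165:335,190:355],None,fx=2.4,fy=2.4,interpolation=cv2.INTER_CUBIC)
cv2.imwrite('pics/z8.png',np.hstack([crop(a0),crop(a['frame'][:,:,::-1])]))
```

```text
jaw -18.8 pos [ 0.4737 -0.1799  0.2036] shift [ 0.19 29.33 -3.82] turn [-0.   0.9  0.2] t 11.4 F [-0.1 -0.2 -0.7] q [-0.46 -0.13  1.78 -0.    1.48 -0.13] open 0.0003
```

View pics/z8.png

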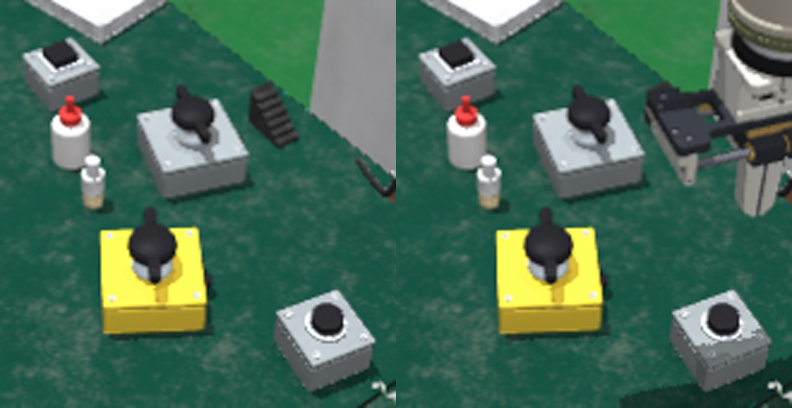

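Side by side with the first picture, the station head and buttons look the same and the grease pot and coupler are where they were. The step block is hidden here, so I'll check it in the top view and then hand in.

Run:
```python
from h import *
a=cv2.imread('pics/top0.png');b=cv2.imread('pics/t8.png')
crop=lambda f:cv2.resize(f[140:250,195:330],None,fx=2.9,fy=2.9,interpolation=cv2.INTER_CUBIC)
cv2.imwrite('pics/tz8.png',np.hstack([crop(a),crop(b)]))
```

```text
(no output)
```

View pics/tz8.png

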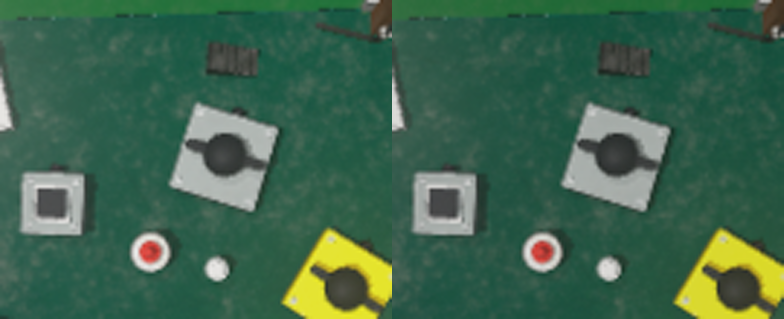

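The top view before and after is the same: the step block, grease pot and coupler haven't moved, and the head is at rest. Handing in.

```bash
python3 -c "
from plant import ticket
print(ticket.close_job())"
```

```text
the job is handed in; nothing more can be done
None
```

The stop station test is done and handed in at about 11.5 s of the 48 s allowed. I kept the fingers closed for every contact, so nothing was pinched.

- **Press:** I pushed the mushroom head to its stop (fingertip at 74 mm, 11 N). After I let go, the picture showed it still down.
- **Turn:** I pushed ear_a clockwise along an arc to about 0.85 rad until the head popped up, then let the ear come back to rest. The first press only showed a drop in force, so I pressed again to reach the stop before turning.
- **Reset:** I pressed the round button fully in (fingertip at 54 mm, 19 N) and released it. The square start button was not touched.

In the last pictures, the head is out with its ears at rest, and both buttons look as they did at the start. The grease pot, coupler and step block have not moved, and the arm is clear at z ≈ 0.20 m. The joints can't be read directly, so latching, pop-out and spring-back are judged from the pictures, fingertip heights and forces. No check failed. The wrist camera put the reset button about 4.5 mm from the position I had measured in the top and scene views, so I pressed between the two.

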